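Open a pressure filter holder with its pin spanner

ROBOT

A 7-joint arm with a two-finger parallel gripper is mounted at the origin on a cart in front of the work surface, level with it; the furniture and walls round the work are solid. World frame = base frame: x ahead of the robot, y to its left, z up, the work surface at z = 0. Lengths are in m, angles in degrees, forces in N, time in s.
With the tool pointing down it reaches from about 0.425 to 0.875 m from the base axis. Payload 4.7 kg.
Tool frame: the origin (TCP) lies between the finger pads; the fingertips stand env.finger_overhang ahead of it and the grasp point (between the pads) lies 5 mm behind it (env.finger_overhang is the distance from the TCP to the fingertips, in m); z points along the fingers, y is the line along which they close (so a half turn about z gives the same grasp; the last joint's range is limited). The gripper opens to 87 mm and grips with 3 to 60 N. Pads are 19 mm wide; open, the fingers measure 117 mm over their backs; the gripper's body (75 mm by 190 mm) begins 51 mm behind the grasp point.
Start: joints at [69.849, 18.392, -4.016, 83.108, 1.295, 78.541, -3.26], TCP at [0.232, -0.607, 0.237] pointing down, gripper open.
Joint ranges: [-163.93, 163.93], [-17.29, 119.83], [-79.2, 71.16], [3.27, 140.29], [-89.18, 269.18], [5.43, 117.66], [-154.24, 154.24]. Speed limits (degrees/s): [147.25, 147.25, 180, 180, 180, 180, 180].

INTERFACE

Orientations are given as [roll, pitch, yaw] about the fixed x, y, z axes, in that order (R = Rz(yaw) Ry(pitch) Rx(roll)).
In Python, from cell import telemetry, eyes, env, models gives the robot as it stands. The module is installed in compiled form; this text tells all that it offers.
- The arm moves only by the tool drive_tool, never from a script. Its arguments are lists of equal length, an entry for each row: "angular": the turn, a rotation vector about the tool's x, y, z in rad, a list of three; "delta_pos": the shift along the tool's x, y, z in cm, a list of three; "gripper": the finger opening in cm, from 0 to 8.7. A call has 1 to 20 rows; each row shifts and turns the commanded pose from where the row before left it, along the tool's axes as they then stand; what a row does not reach is not made up. A row lasts 1/10 s, in which the tool goes at most 50 mm and 8.59 degrees, less where a joint would pass 70% of its speed; a pose out of reach is approached as far as the arm can. A call with a gripper value outside its range is refused whole. The fingers move at their own pace and stop on an object; "squeeze" is the grip in N (left out, the last holds). Time passes only in rows, so rows that do not move let the fingers close. It gives the time, the measured TCP pose, the force, the opening and the grip force at its end, in the units of the state.
- telemetry.get_obs(): the state, without advancing time (a new reading comes with each control period).
- eyes.read_camera(name): name is "side" or "top" or "wrist"; returns a dict with "pixels" (400x640x3 uint8, red, green, blue), "mtx" (3x3 intrinsics, pixels), "D" ([k1, k2, p1, p2, k3] as OpenCV has them; the pictures are not rectified), "origin" and "orientation" of the camera in the world. Camera axes: x right, y down, z forward; pixel columns grow to the right and rows downward; lengths in m; the calibration is good to about 2 mm. A picture is of the moment at which its call begins. There is no depth.
- env.sign_off(): hands the job in; it is judged then, once.
Trained networks look in a picture, given as the dict that the camera call returned (one of the last four; its "shot" number tells which), for a name from the list of things; names that differ only in an ending like _2 or _b are one class to them, and where a whole thing is asked for, a point or a joint stands for the part that bears it (a point fixed in the world has none). Each returns a list of dicts, best first, with "p" (0 to 1); they miss things now and then, are a little off and sometimes report something else, mostly with a low value. They report only what shows in the picture. A call takes as long as a camera call. They do not tell look-alikes from the thing itself.
- models.search_frame(picture, target): "centre" ([column, row] in pixels, amid what is visible of it).
- models.cut_out(picture, target): "pixels" (400x640 bool, what is visible of it) and "centre" ([column, row] in pixels, amid what is visible of it).
The state is a dict: "time_s": time; "qpos": joint angles; "joint_velocities": joint speeds; "effort": joint torques, N m; "tool_pos": TCP position; "tool_rot": TCP orientation; "force": force on the tool from outside, world axes, zero at the start; "wrist_torque": the same for the moment, N m; "grip_width": finger opening in m; "grasp_force": force on a finger pad.
Only numpy, scipy, OpenCV 4.12 (cv2) and the standard library are available. Lean on these libraries where they do the work, as an engineer would, in place of code of your own. Each camera call takes 0.05 s, during which the arm holds its last target. There are 200 camera calls.

TASK

Open the pressure filter holder for a filter change: fit both prongs of the fork-shaped pin spanner into two opposite holes of the lock ring and turn the ring anticlockwise (seen from above) to its open stop. Then lay the spanner back down flat on the bench, clear of the tray and the filter holder, lift the freed cover out by its knob and set it down upright in the shallow metal tray. Do not drop the cover and leave the other things on the bench where they stand.

Things in the scene. Friction and masses are not known exactly. Their poses are not given: they have to be found in the camera images.
- housing: Steel pressure filter holder, screwed down: round foot 136 mm across and 9 mm high, body 100 mm across up to 44 mm, then the lock ring up to 60 mm. Origin: on its axis at bench level, z up. A brass hose barb (23 mm up, ending 83 mm from the axis) points along its x. Place and yaw vary.
- ring_face (a point): Centre of the lock ring's top face, on the holder's axis, 60 mm above the bench; z up; turns with the ring. Steel ring, 112 mm across, 16 mm thick, captive. Four 11 mm through holes along z lie 46 mm from the axis in this frame's +x, +y, -x and -y directions; the spanner fits either opposite pair, handle to either side.
- lock_ring (a joint): Turn of the lock ring (rad), growing anticlockwise seen from above: 0 = locked stop, 1.05 = open stop. Starts between 0 and 0.25. Stiff: 0.35 N m of friction, some 3 N at the spanner's handle; stays where it is left. Three inward tabs hold the cover's lugs down and free them from about 0.8 on; the task wants the open stop.
- spanner_grip (a point): Point in the spanner's black handle (22 mm wide, 26 mm high, 98 mm long, from 77 to 175 mm from the prongs' middle): 115 mm from that middle, half-way up. x runs from fork to handle end, y across, z up. Loose, 0.28 kg, balanced 8 mm from this point, towards the fork. It lies level, prongs down, on prong tips and handle.
- prong_tip_a (a point): Tip of one prong: in the spanner_grip frame at (-115, +46, -13) mm. Prongs are round, 8 mm thick, 12 mm long, round-nosed, pointing along -z; fully in, the tips are 12 mm below the ring's top. The dark fork plate above them is a half ring (radii 37 and 55 mm, 8 mm thick), open away from the handle, so it clears the cover's knob.
- prong_tip_b (a point): Tip of the other prong, in the spanner_grip frame at (-115, -46, -13) mm; 92 mm from the first.
- cover_knob (a point): Centre of the cover's round knob (30 mm diameter, 32 mm high), on the holder's axis, z up; at the start 76 mm above the bench (knob from 60 to 92 mm); a 12 mm thick nipple on it ends at 106 mm. The cover has about 2 mm of play all round in the ring and must rise 25 mm to come clear of it.
- cover_base (a point): Centre of the cover's flat underside (39 mm across), 38 mm below the knob's centre; 3 mm above the bench when it stands in the tray. Cover: loose aluminium plug, 0.35 kg, 68 mm high, 51 mm across with three lugs reaching 33 mm from its axis.
- tray: Shallow open metal tray, 150 mm (its x) by 190 mm (its y), 18 mm high outside, walls and floor 3 mm, fixed. Origin: centre of its underside. It stands left or right of the filter holder, the spanner on the other side.
- dish_new: Bystander: closed petri dish, 92 mm across, 16 mm high; origin at its underside.
- small_bottle: Bystander: glass bottle with a screw cap, 56 mm across, 104 mm high; origin at its underside.
- green_tips: Bystander: pipette tip box, 86 x 121 x 67 mm; origin at its underside.
- tube_loose: Bystander: centrifuge tube lying down, 19 mm thick, 120 mm long.
Mind the look-alikes: they are no part of the job. There is more than one size of the tray; the job needs the larger.

How it is judged (in metres and radians):
On the way, in this order (a step that is already met when the one before it is completed fails the run):
1. both spanner prongs are down in holes of the lock ring, which is not yet turned open (z of each of prong_tip_a, prong_tip_b in the frame of ring_face below -0.006 m and horizontal distance between prong_tip_a and ring_face between 0.041 and 0.051 m and horizontal distance between prong_tip_b and ring_face between 0.041 and 0.051 m and value of joint lock_ring below 0.5 rad), for 0.1 s.
2. the ring is turned to its open stop with both prongs still in the holes (value of joint lock_ring above 0.97 rad and z of each of prong_tip_a, prong_tip_b in the frame of ring_face below -0.003 m and horizontal distance between each of prong_tip_a, prong_tip_b and ring_face below 0.052 m), for 0.1 s.
3. the spanner is laid down flat on the bench (height (world z) of spanner_grip below 0.025 m and angle between spanner_grip's own z axis and vertical below 0.15 rad and contact force between spanner and the fingers below 0.1 N), for 0.1 s.
At the end, for the whole second after the job is handed in: Lock ring at its open stop (above 0.97 rad); spanner flat on the bench (handle centre below 25 mm, tilt under 0.15 rad), touching neither tray nor holder; cover upright on the tray's floor (underside within 8 mm of the tray's, tilt under 0.12 rad); all released and at rest (value of joint lock_ring above 0.97 rad and height (world z) of spanner_grip below 0.025 m and angle between spanner_grip's own z axis and vertical below 0.15 rad and linear speed of each of spanner, cover below 0.02 m/s and contact force between spanner and tray below 0.05 N and contact force between spanner and housing below 0.05 N and x of cover_base in the frame of tray between -0.05 and 0.05 m and y of cover_base in the frame of tray between -0.07 and 0.07 m and z of cover_base in the frame of tray below 0.008 m and angle between cover_base's own z axis and vertical below 0.12 rad).
It fails at once if the cover is dropped: in the air, more than 30 mm up, touching nothing (height (world z) of cover_base above 0.033 m and horizontal distance between cover_base and housing above 0.07 m and contact force between cover and anything else below 0.05 N).
It fails at once if a bystander is shifted by more than 40 mm or tipped (distance of any of dish_new, small_bottle, green_tips, tube_loose from where it was at the start of the episode above 0.04 m or angle between small_bottle's own z axis and vertical above 0.5 rad).
It also fails if it takes over 66 s, if anything falls off the work surface, if the arm or the gripper's body presses on something with over 40 N, if the wrist force passes 120 N, or if a joint passes its speed limit or range.

## Working session

There is one attempt and no reset: what is moved stays moved. The work goes in short steps, Python scripts to look and compute and a tool call to move; the robot and the scene stay as the last step left them, time stands still between calls to the robot, and variables do not carry over. Pictures are saved under pics/ and viewed, at most 10 in all, crops included, and the job is handed in when it is done.

Besides the shell and the picture viewer there is one more tool, called after "Call:" as a command line: name --argument value ..., lists and objects as JSON in quotes. drive_tool: Moves the arm, as the interface text tells. Its arguments: {"type":"object","properties":{"angular":{"type":"array","items":{"type":"array","items":{"type":"number"}}},"delta_pos":{"type":"array","items":{"type":"array","items":{"type":"number"}}},"gripper":{"type":"array","items":{"type":"number"}},"squeeze":{"type":"number"}},"required":["angular","delta_pos","gripper"]}

```bash
mkdir -p pics
cat > h.py <<'E'
import numpy as np, cv2
from cell import telemetry, eyes, env, models
from scipy.spatial.transform import Rotation as R
def Rm(o):
    o=np.array(o,float)
    if o.shape==(3,3): return o
    if o.size==4: return R.from_quat(o).as_matrix()
    return R.from_euler('xyz',o,degrees=True).as_matrix()
def ray(p,uv):
    n=cv2.undistortPoints(np.array(uv,float).reshape(-1,1,2),np.array(p['mtx']),np.array(p['D'])).reshape(-1,2)
    return np.c_[n,np.ones(len(n))]@Rm(p['orientation']).T
def onz(p,uv,z):
    d=ray(p,uv);o=np.array(p['origin']);return o+d*((z-o[2])/d[:,2])[:,None]
def proj(p,X):
    Rc=Rm(p['orientation']);t=-Rc.T@np.array(p['origin'])
    return cv2.projectPoints(np.array(X,float).reshape(-1,3),cv2.Rodrigues(Rc.T)[0],t,np.array(p['mtx']),np.array(p['D']))[0].reshape(-1,2)
def save(p,n): cv2.imwrite('pics/'+n,p['pixels'][:,:,::-1])
E
python3 - <<'E'
from h import *
print(telemetry.get_obs(),env.finger_overhang)
for c in ['top','side']:
    p=eyes.read_camera(c);save(p,c+'0.png');print(c,p['origin'],p['orientation'],p['mtx'])
    for t in ['housing','lock_ring','spanner_grip','cover_knob','tray','prong_tip_a','dish_new','small_bottle','green_tips','tube_loose']:
        try: print(t,[(np.round(d['centre']),round(d['p'],2),np.round(onz(p,d['centre'],0.02)[0],3)) for d in models.search_frame(p,t)[:3]])
        except Exception as e: print(t,e)
E
```

```text
{'time_s': 0.0, 'qpos': array([69.84816923, 18.44147032, -4.01679532, 83.17375605,  1.29546141,
       78.53956025, -3.25904084]), 'joint_velocities': array([ 0.06440863,  0.02658842, -0.00596205, -0.07808616, -0.03243239,
        0.04954341, -0.14426962]), 'effort': array([ 1.16114488e-04, -4.91287100e+01, -4.03894270e-01, -3.12530208e+01,
       -6.39674510e-02,  4.36861231e-02,  1.79861372e-04]), 'tool_pos': array([ 0.23229357, -0.60652661,  0.23544436]), 'tool_rot': array([-1.79890485e+02,  5.64919803e-03,  2.09638111e+01]), 'force': array([ 0.29218629,  0.9630476 , -0.4912985 ]), 'wrist_torque': array([-0.04525644,  0.00451872, -0.01375983]), 'grasp_force': 0.0, 'grip_width': 0.08704901992758232} 0.014
top [0.27264329 0.01522384 1.57175272] [-169.55479447    0.26283904  -90.06233658] [[430.00542735   0.         314.79455014]
 [  0.         430.00542735 211.6608451 ]
 [  0.           0.           1.        ]]
housing [(array([327., 204.]), 0.68, array([ 0.589, -0.023,  0.02 ]))]
lock_ring [(array([336., 203.]), 0.65, array([ 0.592, -0.058,  0.02 ]))]
spanner_grip [(array([417., 2
[... 1077 characters left out ...]
rray([ 0.629, -0.09 ,  0.02 ]))]
tray [(array([310., 338.]), 0.94, array([0.461, 0.6  , 0.02 ])), (array([318., 250.]), 0.59, array([0.55 , 0.235, 0.02 ]))]
prong_tip_a [(array([376., 181.]), 0.62, array([ 0.438, -0.308,  0.02 ]))]
dish_new [(array([298., 282.]), 0.57, array([0.564, 0.402, 0.02 ])), (array([372., 182.]), 0.53, array([ 0.454, -0.291,  0.02 ]))]
small_bottle [(array([333., 289.]), 0.73, array([0.448, 0.401, 0.02 ])), (array([322., 197.]), 0.7, array([ 0.634, -0.103,  0.02 ]))]
green_tips [(array([363., 154.]), 0.89, array([ 0.55 , -0.564,  0.02 ])), (array([336., 287.]), 0.68, array([0.442, 0.389, 0.02 ]))]
tube_loose [(array([274., 248.]), 0.65, array([0.703, 0.269, 0.02 ]))]
```

Run:
```python
import cv2
a=cv2.imread('pics/top0.png')[130:300,120:500];cv2.imwrite('pics/top0c.png',cv2.resize(a,None,fx=2.1,fy=2.1,interpolation=cv2.INTER_CUBIC))
```

```text
(no output)
```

View pics/top0c.png

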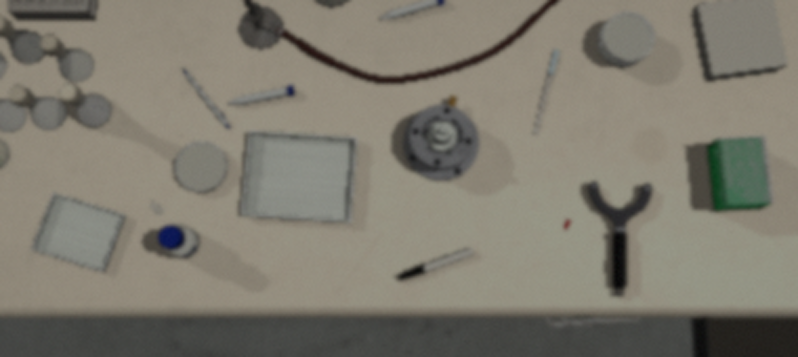

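The picture shows the two trays at pixels (262,214), which is larger, and (158,241). The holder is at (329,196) with its barb pointing away from the robot. The spanner is at (414,244), handle towards the robot and fork open away from it. Possible mix-ups: the small tray at (158,241), and the pen at (327,255) for the spanner. I choose the tray at (262,214) and the fork tool.

```bash
cat >> h.py <<'E'
def plan(x,y,z,yaw):
    s=telemetry.get_obs();Rt=Rm(s['tool_rot']);d=Rt.T@(np.array([x,y,z])-s['tool_pos'])*100
    dr=(Rt.T@R.from_euler('xyz',[180,0,yaw],degrees=True).as_matrix());rv=R.from_matrix(dr).as_rotvec()
    print('pose',s['tool_pos'].round(4),s['tool_rot'].round(2),'-> delta cm',d.round(2),'rot',rv.round(3))
E
python3 - <<'E'
from h import *
p=eyes.read_camera('top')
m=models.cut_out(p,'spanner_grip')[0]['pixels']
ys,xs=np.nonzero(m);P=onz(p,np.c_[xs,ys],0.02)[:,:2]
c=P.mean(0);w,v=np.linalg.eigh(np.cov(P.T));print('spanner',c,v[:,1],np.degrees(np.arctan2(*v[::-1,1])),P.min(0),P.max(0))
h=P[P[:,0]<P[:,0].min()+0.09];print('handle',h.mean(0),np.polyfit(h[:,0],h[:,1],1))
for t,z in (('tray',.01),('lock_ring',.06)):
  for d in models.cut_out(p,t):
    ys,xs=np.nonzero(d['pixels']);P=onz(p,np.c_[xs,ys],z)[:,:2]
    print(t,P.mean(0),cv2.minAreaRect(P.astype(np.float32)*1000))
w=eyes.read_camera('wrist');s=telemetry.get_obs();Rt=Rm(s['tool_rot'])
print('cam in tool',Rt.T@(np.array(w['origin'])-s['tool_pos']),Rt.T@Rm(w['orientation']),w['mtx'][0])
plan(0.46,-0.34,0.2,0)
E
```

```text
spanner [ 0.45667165 -0.33838858] [-0.99715095  0.07543201] 175.67395482270462 [ 0.34612799 -0.39816164] [ 0.54197483 -0.28872465]
handle [ 0.39369505 -0.33397113] [-0.02530916 -0.32400704]
tray [0.45647203 0.59645813] ((457.6545715332031, 596.1754760742188), (135.14691162109375, 104.40835571289062), 71.79010009765625)
tray [0.55389645 0.21684383] ((554.6703491210938, 216.66183471679688), (193.2061309814453, 159.7809295654297), 86.7188720703125)
lock_ring [ 0.61404501 -0.02971536] ((612.5382080078125, -31.193222045898438), (104.51029205322266, 103.23381805419922), 89.86576080322266)
cam in tool [ 0.06568161  0.00098628 -0.148935  ] [[-2.05948590e-04 -9.70395155e-01 -2.41522670e-01]
 [ 9.99999952e-01 -2.55571737e-04  1.74132702e-04]
 [-2.30703899e-04 -2.41522623e-01  9.70395162e-01]] [335.69459947   0.         317.16564543]
pose [ 0.2325 -0.607   0.2366] [180.     0.    20.96] -> delta cm [ 30.8  -16.8    3.66] rot [0.    0.    0.366]
```

Call:
drive_tool --angular '[[0,0,0.122],[0,0,0.122],[0,0,0.122],[0,0,0],[0,0,0],[0,0,0],[0,0,0],[0,0,0],[0,0,0],[0,0,0],[0,0,0],[0,0,0],[0,0,0],[0,0,0],[0,0,0],[0,0,0],[0,0,0],[0,0,0]]' --delta_pos '[[0,0,-0.3],[0,0,-0.3],[0,0,-0.3],[2.45,-3.85,0],[2.45,-3.85,0],[2.45,-3.85,0],[2.45,-3.85,0],[2.45,-3.85,0],[2.45,-3.85,0],[2.45,-3.85,0],[2.45,-3.85,0],[2.45,-3.85,0],[2.45,-3.85,0],[2.45,-3.85,0],[2.45,-3.85,0],[2.45,-3.85,0],[2.45,-3.85,0],[2.45,-3.85,0]]' --gripper '[8.7,8.7,8.7,8.7,8.7,8.7,8.7,8.7,8.7,8.7,8.7,8.7,8.7,8.7,8.7,8.7,8.7,8.7]'

```text
time_s: 3.15
tool_pos: [0.6009, -0.0282, 0.2458]
tool_rot: [180.0, -0.0, -0.0]
force: [1.2, -0.4, -0.4]
grip_width: 0.0868
grasp_force: 0.0
```

Run:
```python
from h import *
print(telemetry.get_obs()['time_s'])
w=eyes.read_camera('wrist');save(w,'w1.png');np.save('w1.npy',w,allow_pickle=True)
print(w['origin'],proj(w,[[.613,-.031,.06],[.613,-.031,.106]]))
plan(.613,-.031,.25,0)
```

```text
3.15
[ 0.6668542  -0.02901285  0.39482336] [[318.983249   171.14314789]
 [319.29244495 179.52611038]]
pose [ 0.6037 -0.0181  0.2456] [-179.59   -0.22    0.55] -> delta cm [ 0.92  1.29 -0.44] rot [-0.007 -0.004  0.01 ]
```

View pics/w1.png

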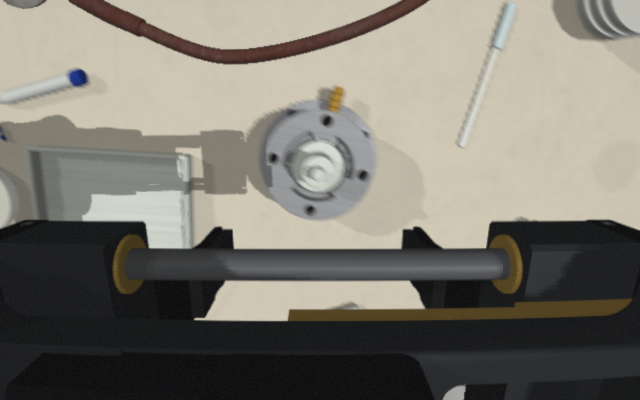

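The wrist picture shows the ring centred near (319,166). Its four holes are at (327,121), (273,158), (311,210) and (362,175). The barb is at (336,98).

Run:
```python
from h import *
w=np.load('w1.npy',allow_pickle=True).item()
g=cv2.cvtColor(w['pixels'],cv2.COLOR_RGB2GRAY).astype(float)
pts=[]
for u,v in [(327,121),(273,158),(311,210),(362,175)]:
    a=g[v-7:v+8,u-7:u+8];wt=np.clip(np.percentile(a,50)*0.75-a,0,None);yy,xx=np.mgrid[v-7:v+8,u-7:u+8];pts.append([(wt*xx).sum()/wt.sum(),(wt*yy).sum()/wt.sum()])
P=onz(w,pts,.058)[:,:2];c=P.mean(0);print(np.round(pts,1),P,c,np.linalg.norm(P-c,axis=1),np.degrees(np.arctan2(*(P-c).T[::-1])))
b=onz(w,[[336,98]],.023)[0,:2]-c;print('barb',b,np.degrees(np.arctan2(b[1],b[0])))
for i in range(3):eyes.read_camera('wrist')
s=telemetry.get_obs();print(s['time_s'],s['joint_velocities'].round(1));plan(.47,-.335,.22,0)
w=eyes.read_camera('wrist');save(w,'w2.png');np.save('w2.npy',w,allow_pickle=True);print(w['origin'])
from scipy.optimize import minimize
```

```text
[[326.5 120.4]
 [273.  157.5]
 [309.7 209.2]
 [362.3 174.7]] [[ 0.66292827 -0.0383531 ]
 [ 0.62658105  0.01515316]
 [ 0.57270334 -0.02132788]
 [ 0.60900723 -0.07505623]] [ 0.61780498 -0.02989601] [0.04590898 0.04589605 0.04590828 0.04600919] [ -10.61532621   78.97621858  169.24347567 -101.02382046]
barb [ 0.06813587 -0.01945514] -15.93587306888707
3.35 [ 2.1 -1.1  2.4  0.8  0.7  0.1  0.1]
pose [ 0.6003 -0.0281  0.2453] [-1.7999e+02  3.0000e-02  1.6000e-01] -> delta cm [-13.11  30.65   2.53] rot [-0.     0.     0.003]
[ 0.66637643 -0.02887703  0.39416443]
```

```bash
cat >> h.py <<'E'
def holes(w,c,ang,z=.058,n=7):
    g=cv2.cvtColor(w['pixels'],cv2.COLOR_RGB2GRAY).astype(float);pts=[]
    for k in range(4):
        a=np.radians(ang+90*k);u,v=proj(w,[[c[0]+.046*np.cos(a),c[1]+.046*np.sin(a),z]])[0].round().astype(int)
        a=g[v-n:v+n+1,u-n:u+n+1];wt=np.clip(np.percentile(a,50)*0.75-a,0,None);yy,xx=np.mgrid[v-n:v+n+1,u-n:u+n+1];pts.append([(wt*xx).sum()/wt.sum(),(wt*yy).sum()/wt.sum()])
    P=onz(w,pts,z)[:,:2];c=P.mean(0);print(c,np.linalg.norm(P-c,axis=1),np.degrees(np.arctan2(*(P-c).T[::-1])))
E
python3 - <<'E'
from h import *
w=np.load('w2.npy',allow_pickle=True).item();holes(w,(.618,-.030),-10.8)
E
```

```text
[ 0.61641824 -0.03247572] [0.04579635 0.04567839 0.04591052 0.04579223] [ -10.66538412   78.98985295  169.19186057 -100.86661907]
```

Call:
drive_tool --angular '[[0,0,0],[0,0,0],[0,0,0],[0,0,0],[0,0,0],[0,0,0],[0,0,0],[0,0,0],[0,0,0],[0,0,0],[0,0,0]]' --delta_pos '[[-1.5,3.4,0.2],[-1.5,3.4,0.2],[-1.5,3.4,0.3],[-1.5,3.4,0.3],[-1.5,3.4,0.3],[-1.5,3.4,0.3],[-1.5,3.4,0.3],[-1.5,3.4,0.3],[-1.0,3.4,0.3],[0,0,0],[0,0,0]]' --gripper '[8.7,8.7,8.7,8.7,8.7,8.7,8.7,8.7,8.7,8.7,8.7]'

```text
time_s: 4.5
tool_pos: [0.4681, -0.3378, 0.2205]
tool_rot: [180.0, 0.0, -0.3]
force: [0.8, 0.4, 0.5]
grip_width: 0.0869
grasp_force: 0.0
```

Run:
```python
from h import *
w=eyes.read_camera('wrist');save(w,'w3.png');np.save('w3.npy',w,allow_pickle=True)
print(telemetry.get_obs()['time_s'],w['origin']);
for t in ['spanner_grip','prong_tip_a']:
  for d in models.search_frame(w,t): print(t,d)
m=models.cut_out(w,'spanner_grip')[0]['pixels'];ys,xs=np.nonzero(m);print(xs.min(),xs.max(),ys.min(),ys.max())
```

```text
4.55 [ 0.53413829 -0.33899673  0.36943232]
spanner_grip {'centre': [534.7, 95.1], 'p': 0.66}
spanner_grip {'centre': [319.6, 158.2], 'p': 0.56}
prong_tip_a {'centre': [318.5, 160.6], 'p': 0.62}
267 375 106 249
```

View pics/w3.png

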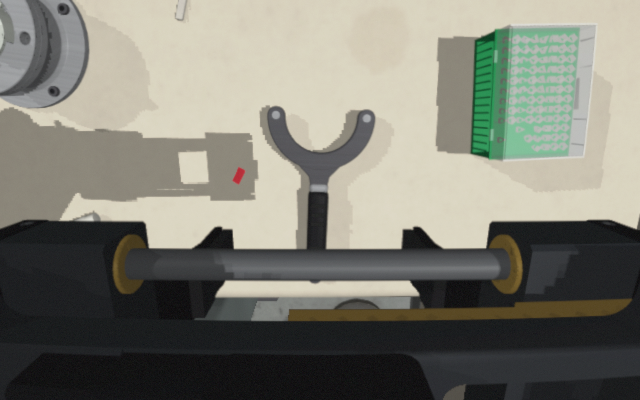

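The spanner's prong rivets are at (277,115) and (366,118). The handle runs from (319,190) to (316,280).

Run:
```python
from h import *
w=np.load('w3.npy',allow_pickle=True).item()
g=cv2.cvtColor(w['pixels'],cv2.COLOR_RGB2GRAY).astype(float);pts=[]
for u,v in [(277,115),(366,118)]:
    n=5;a=g[v-n:v+n+1,u-n:u+n+1];wt=np.clip(a-120,0,None);yy,xx=np.mgrid[v-n:v+n+1,u-n:u+n+1];m=(xx-u)**2+(yy-v)**2<=25;wt=wt*m;print(a.max(),np.median(a));pts.append([(wt*xx).sum()/wt.sum(),(wt*yy).sum()/wt.sum()])
P=onz(w,pts,.020)[:,:2];c=P.mean(0);d=P[0]-P[1];print(pts,P,c,np.linalg.norm(d))
ang=np.arctan2(d[1],d[0])+np.pi/2;print('x dir',np.degrees(ang));G=c+.115*np.array([np.cos(ang),np.sin(ang)]);print('grip',G)
print(onz(w,[[319,190],[316.5,278]],.026))
plan(G[0],G[1],.2,np.degrees(ang)-180)
```

```text
167.0 107.0
173.0 118.0
[[np.float64(275.5976496922216), np.float64(114.41018466703973)], [np.float64(366.48175519630485), np.float64(117.87898383371825)]] [[ 0.53591391 -0.29699253]
 [ 0.53196829 -0.38919223]] [ 0.5339411  -0.34309238] 0.09228409224569661
x dir 177.5495630503242
grip [ 0.41904626 -0.33817554]
[[ 0.45853757 -0.34058356  0.026     ]
 [ 0.35739789 -0.33732751  0.026     ]]
pose [ 0.4705 -0.3345  0.2209] [ 1.7999e+02 -3.0000e-02  8.0000e-02] -> delta cm [-5.14  0.36  2.09] rot [ 0.    -0.     0.044]
```

Call:
drive_tool --angular '[[0,0,0.043],[0,0,0],[0,0,0],[0,0,0],[0,0,0],[0,0,0],[0,0,0],[0,0,0],[0,0,0],[0,0,0],[0,0,0]]' --delta_pos '[[0,0,0],[-2.1,0.1,2],[-2.0,0.1,2.5],[0,0,3],[0,0,3],[0,0,3],[0,0,2.5],[0,0,1.5],[0,0,1],[0,0,0.5],[0,0,0]]' --gripper '[6,5,5,5,5,5,5,5,5,5,5]'

```text
time_s: 5.8
tool_pos: [0.4293, -0.3358, 0.0307]
tool_rot: [180.0, -0.0, -2.5]
force: [-0.5, -0.1, 1.1]
grip_width: 0.0498
grasp_force: 0.0
```

Run:
```python
from h import *
w=eyes.read_camera('wrist');s=telemetry.get_obs()
off=np.array([0.06568,0.00099,-0.14894]);
s=telemetry.get_obs();Rt=R.from_euler('xyz',[180,0,-2.45],degrees=True).as_matrix()
print(w['origin']-Rt@off,s['tool_pos'],s['tool_rot'],w['orientation'])
P=onz(w,[[319,160]],.02)
```

```text
[ 0.42966748 -0.33564615  0.03072443] [ 0.42955414 -0.33606745  0.03123083] [ 1.79960027e+02 -5.27000033e-02 -2.46648298e+00] [ 1.66040982e+02 -2.01817774e-02 -9.24672211e+01]
```

Call:
drive_tool --angular '[[0,0,0],[0,0,0],[0,0,0],[0,0,0],[0,0,0],[0,0,0],[0,0,0],[0,0,0],[0,0,0]]' --delta_pos '[[0,0.3,0.6],[0,0,0.7],[0,0,0],[0,0,0],[0,0,0],[0,0,0],[0,0,0],[0,0,0],[0,0,0]]' --gripper '[5,5,5,1.5,1.5,1.5,1.5,1.5,1.5]' --squeeze 45

```text
time_s: 6.75
tool_pos: [0.429, -0.3386, 0.0177]
tool_rot: [-180.0, -0.0, -2.5]
force: [-1.1, 0.5, 1.4]
grip_width: 0.0216
grasp_force: 45.0
```

Call:
drive_tool --angular '[[0,0,0],[0,0,0],[0,0,0],[0,0,0.05],[0,0,0.05],[0,0,0.046],[0,0,0],[0,0,0],[0,0,0],[0,0,0],[0,0,0],[0,0,0],[0,0,0],[0,0,0],[0,0,0],[0,0,0],[0,0,0],[0,0,0],[0,0,0]]' --delta_pos '[[0,0,-1],[0,0,-2],[0,0,-3],[0,0,-3],[0,0,-3],[0,0,-1.2],[0.15,-2,0],[0.2,-3.2,0],[0.2,-3.2,0],[0.2,-3.2,0],[0.2,-3.2,0],[0.2,-3.2,0],[0.2,-3.2,0],[0.2,-3.2,0],[0.2,-3.2,0],[0.2,-3.2,0],[0.2,-2.8,0],[0,0,0],[0,0,0]]' --gripper '[1.5,1.5,1.5,1.5,1.5,1.5,1.5,1.5,1.5,1.5,1.5,1.5,1.5,1.5,1.5,1.5,1.5,1.5,1.5]'

```text
time_s: 8.65
tool_pos: [0.5128, -0.0124, 0.1496]
tool_rot: [180.0, 0.0, -10.7]
force: [-0.9, -0.6, -3.1]
grip_width: 0.0217
grasp_force: 45.0
```

Run:
```python
from h import *
eyes.read_camera('wrist')
w=eyes.read_camera('wrist');save(w,'w4.png');np.save('w4.npy',w,allow_pickle=True)
print(telemetry.get_obs()['tool_pos'],telemetry.get_obs()['tool_rot'],w['origin'])
a=w['pixels'][0:300,120:520,::-1];cv2.imwrite('pics/w4c.png',cv2.resize(a,None,fx=2,fy=2,interpolation=cv2.INTER_CUBIC))
```

```text
[ 0.5127374  -0.01410777  0.1494131 ] [ 1.79940155e+02  2.78368095e-02 -1.09211026e+01] [ 0.57770171 -0.02663793  0.2983415 ]
```

View pics/w4c.png

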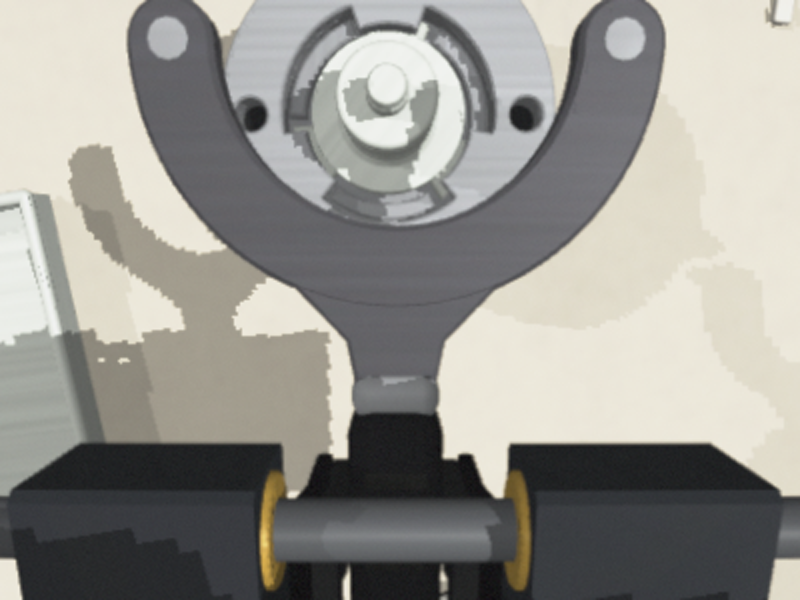

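The crop shows the fork above the ring. Its rivets are at full-frame pixels (203.5,19) and (432.5,19.5), and the side holes are at (247,58) and (383,57).

```bash
cat >> h.py <<'E'
def blob(w,u,v,n,th,dark=False):
    g=cv2.cvtColor(w['pixels'],cv2.COLOR_RGB2GRAY).astype(float)
    v0=max(v-n,0);a=g[v0:v+n+1,u-n:u+n+1];wt=np.clip((th-a) if dark else (a-th),0,None)
    yy,xx=np.mgrid[v0:v0+a.shape[0],u-n:u+n+1];wt*=((xx-u)**2+(yy-v)**2<=n*n);return [(wt*xx).sum()/wt.sum(),(wt*yy).sum()/wt.sum()]
def pair(P):
    d=P[0]-P[1];print('mid',P.mean(0).round(4),'len',np.linalg.norm(d[:2]).round(4),'ang',np.degrees(np.arctan2(d[1],d[0])).round(2))
E
python3 - <<'E'
from h import *
w=np.load('w4.npy',allow_pickle=True).item()
r=[blob(w,203,19,12,130),blob(w,432,19,12,130)];h=[blob(w,247,58,8,90,True),blob(w,383,57,8,90,True)]
print(np.round(r,1),np.round(h,1))
pair(onz(w,r,.1515));pair(onz(w,h,.058));pair(onz(w,h,.06))
E
```

```text
[[203.4  18.3]
 [432.4  19. ]] [[247.1  58. ]
 [381.3  57.8]]
mid [ 0.6158 -0.0345  0.1515] len 0.0929 ang 78.99
mid [ 0.6158 -0.0322  0.058 ] len 0.0906 ang 79.23
mid [ 0.6155 -0.0322  0.06  ] len 0.0898 ang 79.23
```

Call:
drive_tool --angular '[[0,0,0],[0,0,0],[0,0,0],[0,0,0],[0,0,0]]' --delta_pos '[[0,-0.2,1],[0,0,2],[0,0,2],[0,0,0.9],[0,0,0]]' --gripper '[1.5,1.5,1.5,1.5,1.5]'

```text
time_s: 9.25
tool_pos: [0.512, -0.0114, 0.0888]
tool_rot: [180.0, 0.2, -10.9]
force: [0.7, 0.5, -3.1]
grip_width: 0.0217
grasp_force: 45.0
```

Run:
```python
from h import *
eyes.read_camera('wrist')
w=eyes.read_camera('wrist');np.save('w5.npy',w,allow_pickle=True)
s=telemetry.get_obs();print(s['tool_pos'],s['tool_rot'],w['origin'],s['force'])
r=[blob(w,203,19,12,130),blob(w,432,19,12,130)];print(np.round(r,1))
z=w['origin'][2]-.14894+.002
pair(onz(w,r,z))
a=w['pixels'][0:300,120:520,::-1];cv2.imwrite('pics/w5c.png',cv2.resize(a,None,fx=2,fy=2,interpolation=cv2.INTER_CUBIC))
```

```text
[ 0.51382278 -0.01113792  0.09081335] [-1.79994900e+02 -1.89581987e-02 -1.08728833e+01] [ 0.57812023 -0.0245339   0.23881853] [-0.86287262 -0.51713713 -3.38072539]
[[203.4  18.3]
 [432.4  19. ]]
mid [ 0.6162 -0.0322  0.0919] len 0.093 ang 78.95
```

View pics/w5c.png

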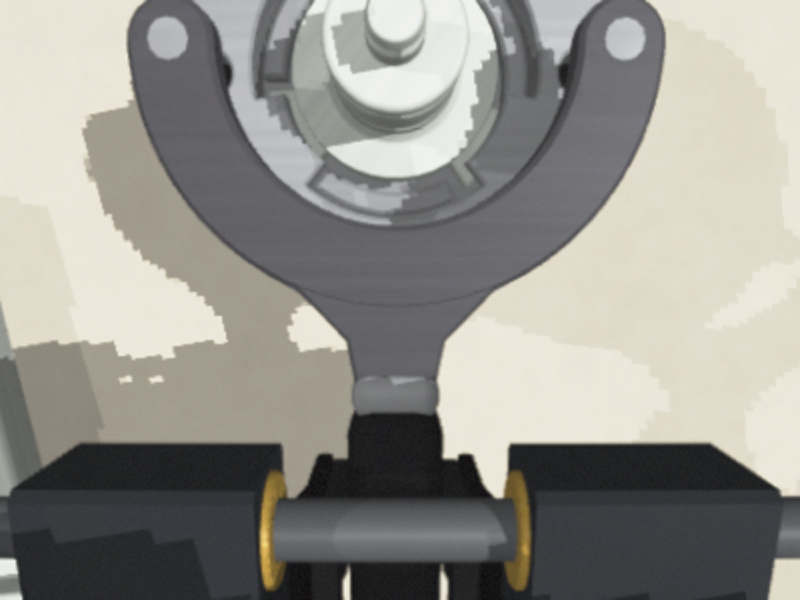

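The inner edges of the holes show symmetrically beside the fork, at crop x≈231 and 563, so it is aligned. Descending now.

Call:
drive_tool --angular '[[0,0,0],[0,0,0],[0,0,0],[0,0,0],[0,0,0],[0,0,0]]' --delta_pos '[[0,0,0.8],[0,0,0.3],[0,0,0.3],[0,0,0.3],[0,0,0.3],[0,0,0]]' --gripper '[1.5,1.5,1.5,1.5,1.5,1.5]'

```text
time_s: 9.95
tool_pos: [0.5132, -0.0109, 0.0701]
tool_rot: [180.0, 0.0, -10.8]
force: [1.2, 0.3, -3.4]
grip_width: 0.0217
grasp_force: 45.0
```

Call:
drive_tool --angular '[[0,0,0],[0,0,0],[0,0,-0.1],[0,0,-0.1],[0,0,0]]' --delta_pos '[[0,0,0.2],[0,0,0],[0.052,1.05,0],[0.052,1.05,0],[0,0,0]]' --gripper '[1.5,1.5,1.5,1.5,1.5]'

```text
time_s: 10.45
tool_pos: [0.5117, -0.0331, 0.0686]
tool_rot: [180.0, -0.0, 0.5]
force: [0.5, 0.2, -2.7]
grip_width: 0.0217
grasp_force: 45.0
```

Run:
```python
from h import *
w=eyes.read_camera('wrist');w=eyes.read_camera('wrist')
s=telemetry.get_obs();yaw=s['tool_rot'][2];off=np.array([0.06568,0.00099,-0.14894])
r=[blob(w,203,19,12,130),blob(w,432,19,12,130)];print(np.round(r,1))
t=w['origin']-R.from_euler('xyz',[180,0,yaw],degrees=True).as_matrix()@off
print(s['tool_pos'],yaw,t,s['force'],s['wrist_torque'],t[:2]+.105*np.array([np.cos(np.radians(yaw)),np.sin(np.radians(yaw))]))
pair(onz(w,r,t[2]+.002))
```

```text
[[203.4  18.3]
 [432.2  19.1]]
[ 0.51176996 -0.03177317  0.06862136] 0.46476700188009346 [ 0.51209668 -0.03220011  0.06863682] [ 0.04169713  0.06171484 -3.20801677] [0.07454271 0.02754674 0.01277766] [ 0.61709323 -0.03134838]
mid [ 0.6169 -0.0327  0.0706] len 0.0929 ang 90.27
```

Call:
drive_tool --angular '[[0,0,-0.1],[0,0,-0.1],[0,0,-0.1],[0,0,-0.1],[0,0,-0.1],[0,0,-0.1],[0,0,0]]' --delta_pos '[[0.052,1.05,0],[0.052,1.05,0],[0.052,1.05,0],[0.052,1.05,0],[0.052,1.05,0],[0.052,1.05,0],[0,0,0]]' --gripper '[1.5,1.5,1.5,1.5,1.5,1.5,1.5]'

```text
time_s: 11.25
tool_pos: [0.5311, -0.0915, 0.0685]
tool_rot: [180.0, -0.0, 34.9]
force: [0.0, -0.2, -3.4]
grip_width: 0.0218
grasp_force: 45.0
```

```bash
cat > chk.py <<'E'
from h import *
w=eyes.read_camera('wrist');w=eyes.read_camera('wrist')
s=telemetry.get_obs();off=np.array([0.06568,0.00099,-0.14894])
r=[blob(w,203,19,12,130),blob(w,432,19,12,130)];print(np.round(r,1))
P=onz(w,r,.07);yaw=w['orientation'][2]+90
t=w['origin']-R.from_euler('xyz',[180,0,yaw],degrees=True).as_matrix()@off
print(s['time_s'],yaw,t,s['force'],s['wrist_torque'],t[:2]+.105*np.array([np.cos(np.radians(yaw)),np.sin(np.radians(yaw))]))
pair(onz(w,r,t[2]+.002));np.save('wl.npy',w,allow_pickle=True)
E
python3 chk.py
```

```text
[[203.3  18.3]
 [431.8  18.7]]
11.35 34.7834451008464 [ 0.530642   -0.09090227  0.06849049] [-0.03907421 -0.49932811 -3.10517439] [ 0.00549446  0.0204191  -0.03421852] [ 0.61687997 -0.03100226]
mid [ 0.6174 -0.0321  0.0705] len 0.0928 ang 124.7
```

Call:
drive_tool --angular '[[0,0,-0.1],[0,0,-0.05],[0,0,-0.03],[0,0,0]]' --delta_pos '[[0.052,1.05,0],[0.013,0.525,0],[0.005,0.315,0],[0,0,0]]' --gripper '[1.5,1.5,1.5,1.5]'

```text
time_s: 11.75
tool_pos: [0.5422, -0.1047, 0.0683]
tool_rot: [-179.9, 0.0, 45.2]
force: [-2.9, 0.4, -2.3]
grip_width: 0.0214
grasp_force: 45.0
```

```bash
python3 chk.py
```

```text
[[  nan   nan]
 [431.8  18.8]]
11.85 45.20526341073117 [ 0.54202936 -0.1049823   0.06828891] [-1.94174783  0.66078205 -1.89385637] [0.14663986 0.41767948 0.02518331] [ 0.6160091  -0.03047058]
mid [nan nan nan] len nan ang nanh.py:31: RuntimeWarning: invalid value encountered in scalar divide
  yy,xx=np.mgrid[v0:v0+a.shape[0],u-n:u+n+1];wt*=((xx-u)**2+(yy-v)**2<=n*n);return [(wt*xx).sum()/wt.sum(),(wt*yy).sum()/wt.sum()]
```

Call:
drive_tool --angular '[[0,0,-0.03],[0,0,-0.03],[0,0,0]]' --delta_pos '[[0.005,0.315,0],[0.005,0.315,0],[0,0,0]]' --gripper '[1.5,1.5,1.5]'

```text
time_s: 12.15
tool_pos: [0.5447, -0.1072, 0.0675]
tool_rot: [-179.6, 0.1, 48.6]
force: [-7.5, 4.5, -0.9]
grip_width: 0.0216
grasp_force: 45.6
```

```bash
python3 chk.py 2>/dev/null
python3 - <<'E'
from h import *
w=np.load('wl.npy',allow_pickle=True).item()
a=w['pixels'][0:300,120:520,::-1];cv2.imwrite('pics/w6c.png',cv2.resize(a,None,fx=2,fy=2,interpolation=cv2.INTER_CUBIC))
E
```

```text
[[  nan   nan]
 [436.6  20.7]]
12.25 48.545834503350534 [ 0.54520428 -0.10800426  0.0674552 ] [-7.10457984  4.64216749  0.07724893] [ 0.9855975  1.1922073 -0.9797234] [ 0.61471645 -0.02930827]
mid [nan nan nan] len nan ang nan
```

View pics/w6c.png

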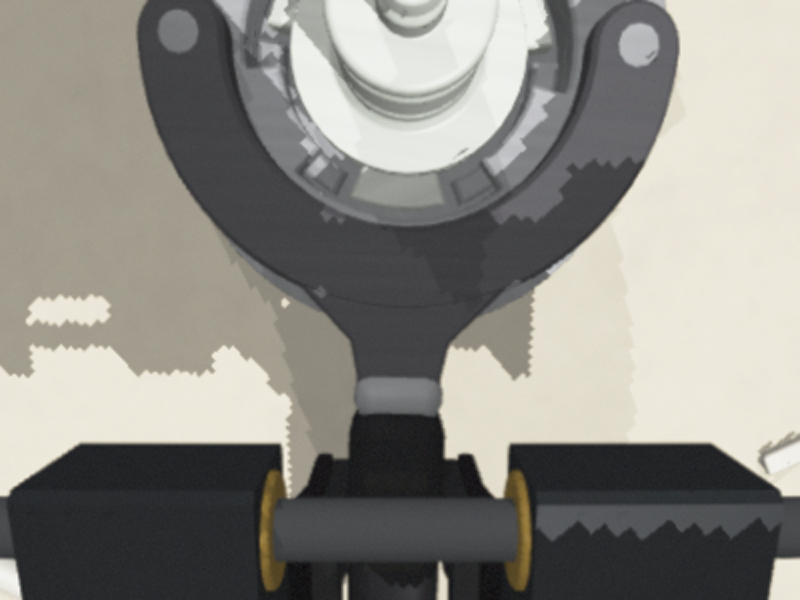

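The picture shows both prongs still in the ring, with the rivets at crop (178,30) and (639,45). The spanner is twisting about 1.6° in the grip against roughly 0.9 N m, so the stop is reached. Next I ease off, lift out, and return to the clear spot where the spanner lay.

Call:
drive_tool --angular '[[0,0,0.03],[0,0,0.02],[0,0,0],[0,0,0],[0,0,0],[0,0,0],[0,0,0],[0,0,0],[0,0,0],[0,0,0],[0,0,0],[0,0,0],[0,0,0],[0,0,0]]' --delta_pos '[[0.005,-0.315,0],[0.002,-0.21,0],[0,0,0],[0,0,-0.5],[0,0,-1],[0,0,-2],[0,0,-3],[0,0,-2],[-3.5,1,0],[-4,1.2,0],[-4,1.2,0],[-4,1.2,0],[-4,1.2,0],[-3.5,1,0]]' --gripper '[1.5,1.5,1.5,1.5,1.5,1.5,1.5,1.5,1.5,1.5,1.5,1.5,1.5,1.5]'

```text
time_s: 13.65
tool_pos: [0.4314, -0.3211, 0.1548]
tool_rot: [179.9, 0.0, 45.8]
force: [0.1, 0.1, -2.5]
grip_width: 0.0219
grasp_force: 45.0
```

Call:
drive_tool --angular '[[0,0,0.12],[0,0,0.12],[0,0,0.12],[0,0,0.12],[0,0,0.12],[0,0,0.12],[0,0,0.1],[0,0,0],[0,0,0]]' --delta_pos '[[0,0,0.5],[0,0,1],[0,0,1],[0,0,1],[0,0,1],[0,0,1],[0,0,1],[0,0,0],[0,0,0]]' --gripper '[1.5,1.5,1.5,1.5,1.5,1.5,1.5,1.5,1.5]'

```text
time_s: 14.55
tool_pos: [0.4328, -0.3188, 0.0894]
tool_rot: [180.0, -0.0, -0.9]
force: [0.3, 0.2, -3.2]
grip_width: 0.0216
grasp_force: 45.0
```

```bash
python3 chk.py 2>/dev/null
```

```text
[[203.9  18. ]
 [432.8  19.6]]
14.65 -0.9821798364325787 [ 0.43311419 -0.3186842   0.08966034] [ 0.04030773 -0.266764   -2.57667829] [0.01906159 0.02211425 0.00305893] [ 0.53809876 -0.32048405]
mid [ 0.5379 -0.3222  0.0917] len 0.093 ang 88.66
```

Call:
drive_tool --angular '[[0,0,0],[0,0,0],[0,0,0],[0,0,0],[0,0,0],[0,0,0],[0,0,0],[0,0,0],[0,0,0],[0,0,0],[0,0,0]]' --delta_pos '[[0,0,2],[0,0,2.5],[0,0,1.5],[0,0,0.6],[0,0,0.3],[0,0,0.2],[0,0,0],[0,0,0],[0,0,0],[0,0,0],[0,0,0]]' --gripper '[1.5,1.5,1.5,1.5,1.5,1.5,1.5,2.6,4,5,5]'

```text
time_s: 15.75
tool_pos: [0.4326, -0.3189, 0.0181]
tool_rot: [180.0, -0.0, -1.1]
force: [0.3, -0.1, -2.0]
grip_width: 0.0425
grasp_force: 0.0
```

Call:
drive_tool --angular '[[0,0,0],[0,0,0],[0,0,0],[0,0,0],[0,0,0],[0,0,0],[0,0,0],[0,0,0],[0,0,0],[0,0,0],[0,0,0],[0,0,0],[0,0,0],[0,0,0],[0,0,0],[0,0,0]]' --delta_pos '[[0,0,-1.5],[0,0,-3],[0,0,-4],[0,0,-4],[0,0,-4],[0,0,-3],[2,-3.6,-3],[2,-3.6,0],[2,-3.6,0],[2,-3.6,0],[2,-3.6,0],[2,-3.6,0],[2,-3.6,0],[2.3,-4,0],[0,0,0],[0,0,0]]' --gripper '[5,5,5,5,6,8,8,8,8,8,8,8,8,8,8,8]'

```text
time_s: 17.35
tool_pos: [0.6006, -0.0288, 0.2428]
tool_rot: [-180.0, -0.0, -0.9]
force: [0.7, 0.5, 0.0]
grip_width: 0.0799
grasp_force: 0.0
```

Run:
```python
from h import *
w=eyes.read_camera('wrist');w=eyes.read_camera('wrist');save(w,'w7.png');np.save('w7.npy',w,allow_pickle=True)
s=telemetry.get_obs();print(s['tool_pos'],s['tool_rot'],w['origin'],w['orientation'])
holes(w,(.616,-.032),45)
g=proj(w,[[.616,-.032,.06],[.616,-.032,.106]]);print(g)
u,v=g[0].round().astype(int);v0=max(0,v-80)
a=w['pixels'][v0:v+80,u-100:u+100,::-1];cv2.imwrite('pics/w7c.png',cv2.resize(a,None,fx=3.5,fy=3.5,interpolation=cv2.INTER_CUBIC));print(u-100,v0)
print(models.search_frame(w,'cover_knob'))
t=eyes.read_camera('top')
m=models.cut_out(t,'spanner_grip')[0]['pixels'];ys,xs=np.nonzero(m);P=onz(t,np.c_[xs,ys],.02);print('spanner',P.mean(0),P.min(0),P.max(0))
```

```text
[ 0.60015938 -0.03188733  0.2424856 ] [ 1.79922400e+02 -3.86701119e-03 -1.18556143e+00] [ 0.66631944 -0.03277313  0.39155248] [ 1.66037176e+02 -6.42438055e-02 -9.10913571e+01]
[ 0.6165096  -0.03235456] [0.04577361 0.04578717 0.04578285 0.04572781] [  44.12791144  134.29178932 -135.79776329  -45.69647448]
[[316.97840393 167.97923142]
 [317.00930384 176.01654197]]
217 88
[{'centre': [318.4, 168.7], 'p': 0.96}]
spanner [ 0.4593975  -0.31715404  0.02      ] [ 0.35677165 -0.37305851  0.02      ] [ 0.53830437 -0.26688283  0.02      ]
```

View pics/w7c.png

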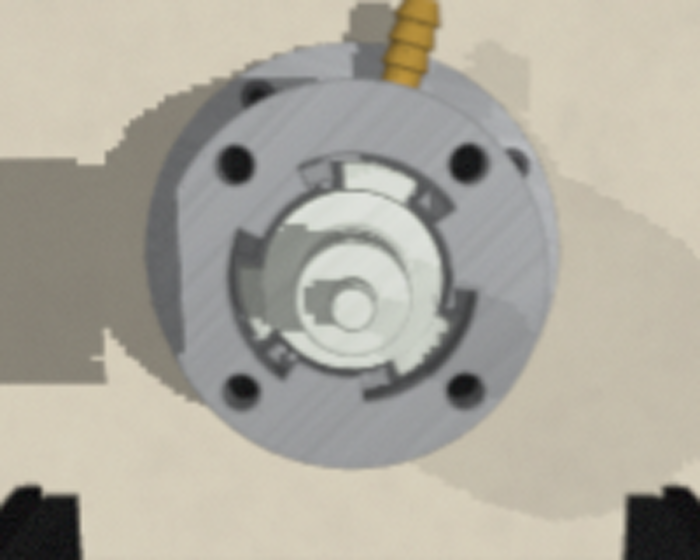

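Holes are seen at crop (236,164), (467,162), (242,391) and (465,390), so the ring has turned 55° and now stands 60° from the barb (the open stop). The lugs sit in the gaps and the knob is centred on the axis. Now I grasp the knob.

Call:
drive_tool --angular '[[0,0,0],[0,0,0],[0,0,0],[0,0,0],[0,0,0],[0,0,0],[0,0,0],[0,0,0]]' --delta_pos '[[1.6,0.16,2],[0,0,4],[0,0,4],[0,0,3],[0,0,1.5],[0,0,1],[0,0,0.5],[0,0,0]]' --gripper '[8,8,8,8,8,8,8,8]'

```text
time_s: 18.4
tool_pos: [0.617, -0.0326, 0.0826]
tool_rot: [180.0, -0.1, -1.1]
force: [-0.3, -0.1, 0.3]
grip_width: 0.08
grasp_force: 0.0
```

Call:
drive_tool --angular '[[0,0,0],[0,0,0],[0,0,0],[0,0,0],[0,0,0],[0,0,0],[0,0,0],[0,0,0],[0,0,0]]' --delta_pos '[[0,0,0.4],[0,0,0],[0,0,0],[0,0,0],[0,0,0],[0,0,0],[0,0,0],[0,0,0],[0,0,0]]' --gripper '[8,5,3.5,2.5,2.5,2.5,2.5,2.5,2.5]' --squeeze 40

```text
time_s: 19.3
tool_pos: [0.6165, -0.0319, 0.078]
tool_rot: [-180.0, -0.0, -1.1]
force: [-0.5, 1.2, -0.1]
grip_width: 0.0294
grasp_force: 40.0
```

Call:
drive_tool --angular '[[0,0,0],[0,0,0],[0,0,0],[0,0,0],[0,0,0],[0,0,0],[0,0,0],[0,0,0],[0,0,0],[0,0,0]]' --delta_pos '[[0,0,-0.3],[0,0,-0.4],[0,0,-0.5],[0,0,-0.6],[0,0,-0.7],[0,0,-1],[0,0,-1.5],[0,0,-1.5],[0,0,-1],[0,0,0]]' --gripper '[2.5,2.5,2.5,2.5,2.5,2.5,2.5,2.5,2.5,2.5]'

```text
time_s: 20.3
tool_pos: [0.6179, -0.0323, 0.1557]
tool_rot: [180.0, -0.2, -1.1]
force: [1.0, 0.3, -3.8]
grip_width: 0.0291
grasp_force: 40.0
```

Run:
```python
from h import *
w=eyes.read_camera('side');save(w,'s2.png')
a=w['pixels'][140:280,230:430,::-1];cv2.imwrite('pics/s2c.png',cv2.resize(a,None,fx=3.5,fy=3.5))
p=eyes.read_camera('wrist');
for d in models.cut_out(p,'tray'):
    ys,xs=np.nonzero(d['pixels']);print(d['p'],xs.min(),xs.max(),ys.min(),ys.max(),onz(p,[[xs.min(),ys.mean()],[xs.max(),ys.mean()]],.018))
w=eyes.read_camera('side')
for d in models.cut_out(w,'tray'):
    ys,xs=np.nonzero(d['pixels']);P=onz(w,np.c_[xs,ys],.01)[:,:2];print(d['p'],cv2.minAreaRect(P.astype(np.float32)*1000))
```

```text
0.72 241 390 98 246 [[ 0.63970722  0.03170533  0.018     ]
 [ 0.63719485 -0.0963454   0.018     ]]
0.6 0 157 181 317 [[0.59194972 0.26713595 0.018     ]
 [0.59004412 0.11217156 0.018     ]]
0.67 ((552.6743774414062, 214.47335815429688), (209.9490966796875, 161.3013153076172), 85.46377563476562)
0.59 ((456.5644836425781, 599.1436157226562), (142.6144561767578, 113.90825653076172), 73.44284057617188)
0.53 ((664.66650390625, -218.41627502441406), (70.23269653320312, 67.83122253417969), 49.18524169921875)
```

View pics/s2c.png

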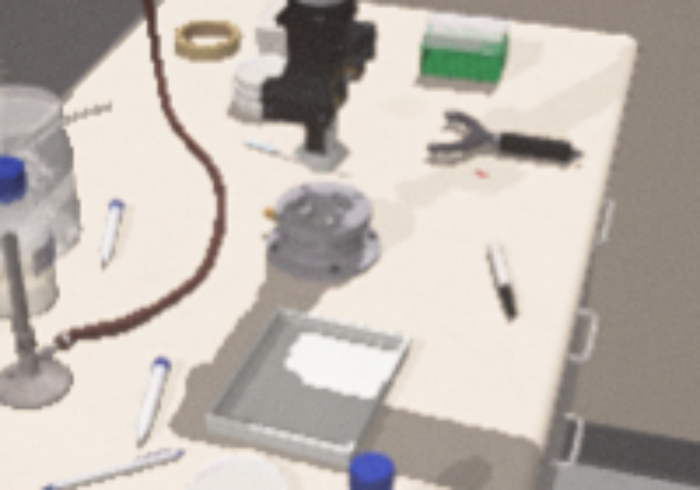

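The cover hangs in the gripper clear of the ring, and the spanner lies flat at crop (510,145). Next I move over the tray and lower the cover.

Call:
drive_tool --angular '[[0,0,0],[0,0,0],[0,0,0],[0,0,0],[0,0,0],[0,0,0],[0,0,0],[0,0,0],[0,0,0],[0,0,0],[0,0,0],[0,0,0],[0,0,0],[0,0,0],[0,0,0],[0,0,0],[0,0,0]]' --delta_pos '[[-0.4,-1.4,0],[-0.8,-2.8,0],[-0.8,-2.9,0],[-0.8,-2.9,0],[-0.8,-2.9,0],[-0.8,-2.9,0],[-0.8,-2.9,0],[-0.8,-2.9,0],[-0.6,-2.1,0],[-0.2,-1,0],[0,0,1.5],[0,0,2.5],[0,0,2.5],[0,0,2],[0,0,1.2],[0,0,0.6],[0,0,0]]' --gripper '[2.5,2.5,2.5,2.5,2.5,2.5,2.5,2.5,2.5,2.5,2.5,2.5,2.5,2.5,2.5,2.5,2.5]'

```text
time_s: 22.25
tool_pos: [0.553, 0.215, 0.049]
tool_rot: [180.0, 0.1, -1.1]
force: [0.2, -0.0, -2.9]
grip_width: 0.0292
grasp_force: 40.0
```

Call:
drive_tool --angular '[[0,0,0],[0,0,0],[0,0,0],[0,0,0],[0,0,0]]' --delta_pos '[[0,0,0.2],[0,0,0.2],[0,0,0.15],[0,0,0.1],[0,0,0]]' --gripper '[2.5,2.5,2.5,2.5,2.5]'

```text
time_s: 22.75
tool_pos: [0.5532, 0.2159, 0.0435]
tool_rot: [180.0, -0.0, -1.1]
force: [0.8, -0.5, -3.3]
grip_width: 0.0294
grasp_force: 40.0
```

Call:
drive_tool --angular '[[0,0,0],[0,0,0],[0,0,0]]' --delta_pos '[[0,0,0.1],[0,0,0.05],[0,0,0]]' --gripper '[2.5,2.5,2.5]'

```text
time_s: 23.05
tool_pos: [0.5534, 0.216, 0.0429]
tool_rot: [180.0, -0.0, -1.1]
force: [-2.8, -1.9, 5.1]
grip_width: 0.0289
grasp_force: 40.0
```

Touchdown: the vertical force rose to +5 N. Now I release and retreat.

Call:
drive_tool --angular '[[0,0,0],[0,0,0],[0,0,0],[0,0,0],[0,0,0],[0,0,0],[0,0,0],[0,0,0],[0,0,0],[0,0,0],[0,0,0],[0,0,0],[0,0,0],[0,0,0]]' --delta_pos '[[0,0,0],[0,0,0],[0,0,0],[0,0,0],[0,0,0],[0,0,0],[0,0,0],[0,0,-1],[0,0,-3],[0,0,-4],[0,0,-4],[0,0,-4],[-2,0,-4],[0,0,0]]' --gripper '[3.2,4,5,6,7,7,7,7,7,7,7,7,7,7]'

```text
time_s: 24.45
tool_pos: [0.534, 0.2193, 0.2492]
tool_rot: [-179.8, -0.6, -1.0]
force: [-0.1, 0.4, -0.1]
grip_width: 0.0701
grasp_force: 0.0
```

Run:
```python
from h import *
w=eyes.read_camera('wrist');w=eyes.read_camera('wrist');save(w,'w8.png');print(w['origin'])
for d in models.search_frame(w,'cover_knob'): print(d,onz(w,[d['centre']],.04))
s=telemetry.get_obs();print(s['time_s'],s['tool_pos'],s['grip_width'])
```

```text
[0.59884768 0.21577295 0.39556595]
{'centre': [320.9, 160.8], 'p': 0.8} [[0.55496034 0.21303628 0.04      ]]
24.6 [0.53313588 0.2160159  0.24215468] 0.06988225622944484
```

View pics/w8.png

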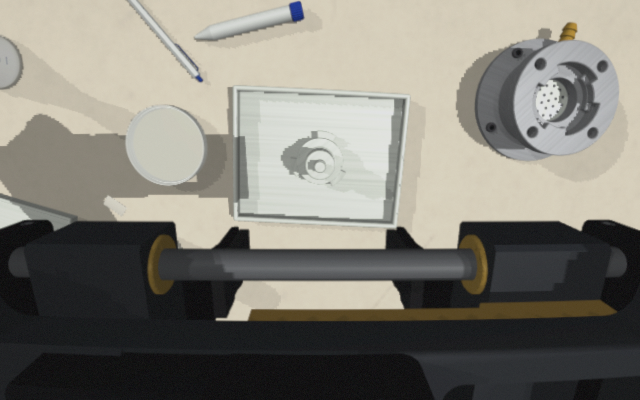

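The cover stands upright in the middle of the large tray at (320,163), the holder is open, and the bystanders are undisturbed. Handing in.

```bash
python3 -c "
from cell import env
print(env.sign_off())"
```

```text
the job is handed in; nothing more can be done
None
```

I turned the lock ring to its open stop, laid the spanner flat on clear bench, set the cover upright in the larger tray, and handed the job in at about 25 s; the hand-in returned no verdict.

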